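# Load the cork-drying rail

## Task

Flip the cam lever outwards to free the drying rail, draw the rail all the way out from under the green hood by its red post, and flip the lever back inwards to lock it there. Hang every stand yoke from the bench over the wooden bar, one leg on either side and resting squarely on it; then free the lever, push the loaded rail fully home under the hood and lock it again. Leave the other things on the bench where they are.

Things in the scene. Friction and masses are not known exactly. Their poses are not given: they have to be found in the camera images.
- dryer: Drying station fixed to the bench: grey base, green hood over the far part (roof 215 to 235 mm up, x 100 to 230 mm, y -210 to 210 mm, two back posts), cam housing at the right. Origin on the bench under the middle of the bar when the rail is fully out; x away from the robot along the slide, y left along the bar, z up.
- rail (a joint): Sliding aluminium rail carriage, pull-out distance in m: 0 = fully home (under the hood, on its stop), 0.15 = fully out towards the robot (on its stop). Moves along the dryer x axis; sliding friction a few newtons when the cam is free, about 30 N when locked.
- bar_mid (a point): Middle of the top face of the wooden bar on the rail, 130 mm above the bench; axes as the dryer. The bar runs along y: 318 mm long, 34 mm wide, 40 mm deep, between two end plates at y = -165 and 165 mm (50 mm wide in x, 12 mm thick, tops 145 mm above the bench). Under it a drip tray 140 x 350 mm, top 22 mm above the bench.
- rail_handle (a point): Top of the red upright pull post at the front of the rail, 80 mm above the bench, 125 mm nearer the robot than the bar. The post is 22 mm (x) by 26 mm (y), 65 mm high, standing on a flat arm 22 mm above the bench.
- cam (a joint): Cam lever angle in rad: 0 = locked (leaning 0.70 rad from upright, inwards to the rail), 1.4 = free (leaning 0.70 rad outwards, to the right, away from the rail). It swings over the top, in the dryer y-z plane, and stays where it is left; it grips from about 0.9 downwards; a few newtons on the knob turn it.
- cam_knob (a point): Centre of the yellow ball knob (24 mm diameter) at the end of the cam lever, 85 mm from the pivot; the arm below it is a round steel rod 12 mm thick. About 109 mm above the bench at either end of the swing, 129 mm when upright.
- cam_pivot (a point): Pivot axis of the cam lever, parallel to the dryer x axis, 44 mm above the bench, in a grey housing 50 mm (x) by 68 mm (y) and 57 mm high, through which the flat clamping strip of the rail (30 mm wide, top 20 mm above the bench) runs.
- yoke1: Black stand yoke, an upside-down U on two legs (may be absent). Origin under its middle at foot level; x along the span, z up. 102 mm span (x), 44 mm wide (y); legs 80 mm long and 12 mm thick, cork-lined, 66 mm clear between, with 18 mm thick steel feet; crown 12 mm thick, its top at 92 mm; on it a square stem 22 x 22 mm, from 92 to 130 mm, to grip by. About 200 g.
- yoke2: Blue stand yoke, an upside-down U on two legs (may be absent). Origin under its middle at foot level; x along the span, z up. 102 mm span (x), 44 mm wide (y); legs 80 mm long and 12 mm thick, cork-lined, 66 mm clear between, with 18 mm thick steel feet; crown 12 mm thick, its top at 92 mm; on it a square stem 22 x 22 mm, from 92 to 130 mm, to grip by. About 200 g.
- yoke3: Grey stand yoke, an upside-down U on two legs (may be absent). Origin under its middle at foot level; x along the span, z up. 102 mm span (x), 44 mm wide (y); legs 80 mm long and 12 mm thick, cork-lined, 66 mm clear between, with 18 mm thick steel feet; crown 12 mm thick, its top at 92 mm; on it a square stem 22 x 22 mm, from 92 to 130 mm, to grip by. About 200 g.
- yoke4: Red stand yoke, an upside-down U on two legs (may be absent). Origin under its middle at foot level; x along the span, z up. 102 mm span (x), 44 mm wide (y); legs 80 mm long and 12 mm thick, cork-lined, 66 mm clear between, with 18 mm thick steel feet; crown 12 mm thick, its top at 92 mm; on it a square stem 22 x 22 mm, from 92 to 130 mm, to grip by. About 200 g.
- bell: Black plastic clarinet bell standing on its flare, 76 mm across, 95 mm high. Origin under its middle. Leave alone.
- cup: Pewter cup, 72 mm across, 85 mm high. Origin under its middle. Leave alone.
- throat_key: Chrome throat key, 110 mm long, 6 mm high, lying. Leave alone.
- pad_slick: Pad slick with yellow handle and steel blade, 180 mm long, 20 mm high, lying along its x axis. Leave alone.
- oil: Amber key-oil bottle, 44 mm across, 100 mm high. Leave alone.
There are look-alikes about, which are no part of the job. Of the things that look like the yoke3, the larger one is meant.

How it is judged:
By the outcome, as a careful person would: the job done as asked, in the order asked, and still so for the second after the job is handed in, with the robot touching nothing.
Of yoke1, yoke2, yoke3, yoke4 only 2 to 4 are there at a start; the rules pass over those that are not, and their reading is None.
At some moment in a run one of yoke1, yoke2, yoke3, yoke4 may be knocked a few centimetres aside while the robot is not near it.
It also fails if it takes over 210 s, if anything falls off the work surface, if the arm or the gripper's body presses on something with over 40 N, if the wrist force passes 120 N, or if a joint passes its speed limit or range.

## Robot

A 7-joint arm with a two-finger parallel gripper is mounted at the origin on the work surface. World frame = base frame: x ahead of the robot, y to its left, z up, the work surface at z = 0. Lengths are in m, angles in rad, forces in N, time in s.
With the tool pointing down it reaches from about 0.4 to 0.75 m from the base axis. Payload 19.5 kg.
Tool frame: the origin (TCP) lies at the very end of the fingers, on their centre line; the grasp point (between the pads) lies manip.grip_depth behind it (manip.grip_depth is the distance from the TCP to the grasp point, in m); z points along the fingers, y is the line along which they close (so a half turn about z gives the same grasp; the last joint's range is limited). The gripper opens to 85 mm and grips with 20 to 120 N. Pads are 22 mm wide; open, the fingers measure 114 mm over their backs; the gripper's body (76 mm by 85 mm) begins 54 mm behind the grasp point. The pads swing forward as they close: fully open they stand 13 mm farther back than shut.
Start: joints at [-1.39, 0.707, -0.028, 1.485, 0.022, 0.951, -0.075], TCP at [0.127, 0.561, 0.231] pointing down, gripper open.
Joint ranges: [-2.71, 2.71], [-0.32, 2.16], [-1.57, 1.52], [0, 2.45], [-1.46, 4.6], [0, 2.02], [-2.83, 2.83]. Speed limits (rad/s): [1.89, 1.89, 2.57, 2.57, 3.01, 3.01, 3.01].

## Interface

Orientations are given as a rotation vector (axis times angle).
In Python, from cell import manip gives the robot as it stands.
- The arm moves only by the tool send_rows, never from a script. Its argument "steps" is one flat list of numbers, 4 for each row, row after row: the shift along the tool's x, y, z in units of 20 cm (1.0 is 20 cm), then the turn about the tool's z in units of pi rad (1.0 is pi rad). In form: [dx, dy, dz, twist, dx, dy, dz, twist, ...]. A call has 1 to 12 rows; each row shifts and turns the commanded pose from where the row before left it, along the tool's axes as they then stand; what a row does not reach is not made up. A row lasts 1/8 s, in which the tool goes at most 62.5 mm and 10.7 degrees, less where a joint would pass 70% of its speed; a pose out of reach is approached as far as the arm can. A call with a number of a shift or a turn outside -1 to 1 is refused whole. A call with a gripper value outside its range is refused whole. "fingers" is the opening, from -1 (shut) to 1 (fully open), set as the call begins (left out, the last holds). The fingers move at their own pace and stop on an object; the grip force is fixed at half the most. Time passes only in rows, so rows that do not move let the fingers close. It gives the time, the measured TCP pose, the force, the opening and the grip force at its end, in the units of the state.
- manip.observe(): the state, without advancing time (a new reading comes with each control period).
- manip.grab_frame(name): name is "scene" or "top" or "wrist"; returns the picture (400x640x3 uint8, red, green, blue); there is no depth.
- manip.camera_info(name): a dict with "K" (3x3 intrinsics, pixels), "rvec" (rotation vector, rad) and "tvec" (3), from world to camera coordinates, as OpenCV has them. Camera axes: x right, y down, z forward; pixel columns grow to the right and rows downward; lengths in m; the calibration is good to about 2 mm. A picture is of the moment at which its call begins: read the wrist's pose just before it. camera_info takes no time and is no camera call; for the wrist camera it gives the pose at the moment of the call.
- manip.sign_off(): hands the job in; it is judged then, once.
Trained networks look in the newest picture that a camera, given by its name, has taken for a name from the list of things; names that differ only in an ending like _2 or _b are one class to them, and where a whole thing is asked for, a point or a joint stands for the part that bears it (a point fixed in the world has none). Each returns a list of dicts, best first, with "score" (0 to 1); they miss things now and then, are a little off and sometimes report something else, mostly with a low value. They report only what shows in the picture. A call takes as long as a camera call. They do not tell look-alikes from the thing itself.
- manip.search_frame(thing, camera): "xyz" ([x, y, z] in m, in world coordinates, good to about 4 mm: the middle of the surface that is visible of it).
- manip.mark_of(thing, camera): "xyz" ([x, y, z] in m, in world coordinates, good to about 4 mm: a listed point, or the origin of a listed thing).
The state is a dict: "time": time; "qpos": joint angles; "joint_vel": joint speeds; "tau": joint torques, N m; "tool_pos": TCP position; "eef_rot": TCP orientation; "force": force on the tool from outside, world axes, zero at the start; "torque": the same for the moment, N m; "grip_width": finger opening in m; "gripper_force": force on a finger pad.
Only numpy, scipy, OpenCV 4.12 (cv2) and the standard library are available. Lean on these libraries where they do the work, as an engineer would, in place of code of your own. Each camera call takes 0.05 s, during which the arm holds its last target. There are 200 camera calls.

## Working session

There is one attempt and no reset: what is moved stays moved. The work goes in short steps, Python scripts to look and compute and a tool call to move; the robot and the scene stay as the last step left them, time stands still between calls to the robot, and variables do not carry over. Pictures are saved under pics/ and viewed, at most 14 in all, crops included, and the job is handed in when it is done.

Besides the shell and the picture viewer there is one more tool, called after "Request:" as name(argument=value, ...) on one line, values as JSON. send_rows: Moves the arm, as the interface text tells. Shifts and turns lie within -1 to 1; 1 stands for 20 cm of shift or pi rad of turn. Its arguments: {"type":"object","properties":{"steps":{"type":"array","items":{"type":"number","minimum":-1,"maximum":1}},"fingers":{"type":"number"}},"required":["steps"]}

```bash
mkdir -p pics; ls; cat > h.py <<'E'
import numpy as np, cv2
from scipy.spatial.transform import Rotation as R
from cell import manip
def snap(cam,name):
    im=manip.grab_frame(cam); cv2.imwrite('pics/'+name,cv2.cvtColor(im,cv2.COLOR_RGB2BGR)); return im
def st():
    s=manip.observe(); Rm=R.from_rotvec(s['eef_rot']).as_matrix()
    print('t',round(s['time'],2),'tcp',np.round(s['tool_pos'],4),'x',np.round(Rm[:,0],3),'y',np.round(Rm[:,1],3),'z',np.round(Rm[:,2],3),'F',np.round(s['force'],1),'w',round(s['grip_width'],4),'gf',np.round(s['gripper_force'],1)); return s,Rm
def marks(cam,names,fn='mark_of'):
    for n in names:
        try:
            r=getattr(manip,fn)(n,cam)
            print(cam,fn,n,[(np.round(d['xyz'],3).tolist(),round(d['score'],2)) for d in r[:4]])
        except Exception as e: print(n,'ERR',e)
def pix(cam,p):
    c=manip.camera_info(cam); q,_=cv2.projectPoints(np.array(p,float).reshape(-1,3),np.array(c['rvec'],float),np.array(c['tvec'],float),np.array(c['K'],float),None); return q.reshape(-1,2)
def ray(cam,uv,z):
    c=manip.camera_info(cam); Rm=cv2.Rodrigues(np.array(c['rvec'],float))[0]; o=-Rm.T@np.array(c['tvec'],float).ravel()
    d=Rm.T@np.linalg.inv(np.array(c['K'],float))@np.array([uv[0],uv[1],1.]); return o+d*(z-o[2])/d[2]
E
python3 - <<'E'
from h import *
st(); print(manip.grip_depth)
snap('scene','s0.png');snap('top','t0.png')
N=['yoke1','yoke2','yoke3','yoke4','cam_knob','cam_pivot','rail_handle','bar_mid','dryer','bell','cup','throat_key','pad_slick','oil']
marks('top',N)
marks('scene',N[:9])
E
```

```text
pics
t 0.0 tcp [0.127  0.5605 0.2308] x [-0.975  0.221 -0.   ] y [ 0.221  0.975 -0.001] z [-0.    -0.001 -1.   ] F [-0.1 -0.3 -0.5] w 0.0856 gf 0.0
0.0187
top mark_of yoke1 [([0.442, 0.303, 0.002], 0.97), ([0.569, 0.283, 0.003], 0.81), ([0.62, 0.373, 0.001], 0.59)]
top mark_of yoke2 [([0.442, 0.303, 0.002], 0.97), ([0.569, 0.283, 0.003], 0.81), ([0.62, 0.373, 0.001], 0.59)]
top mark_of yoke3 [([0.442, 0.303, 0.002], 0.97), ([0.569, 0.283, 0.003], 0.81), ([0.62, 0.373, 0.001], 0.59)]
top mark_of yoke4 [([0.442, 0.303, 0.002], 0.97), ([0.569, 0.283, 0.003], 0.81), ([0.62, 0.373, 0.001], 0.59)]
top mark_of cam_knob [([0.498, -0.222, 0.111], 0.66)]
top mark_of cam_pivot [([0.497, -0.278, 0.042], 0.85), ([0.688, -0.001, 0.131], 0.57)]
top mark_of rail_handle [([0.56, 0.004, 0.079], 0.64)]
top mark_of bar_mid [([0.688, 0.002, 0.133], 0.77), ([0.374, 0.124, -0.002], 0.48)]
top mark_of dryer [([0.555, 0.006, 0.002], 0.97)]
top mark_of bell [([0.387, -0.48, 0.005], 0.69)]
top mark_of cup [([0.502, -0.488, -0.002], 0.89)]
top mark_of throat_key [([0.376, 0.124, 0.0], 0.58)]
top mark_of pad_sli
[... 244 characters left out ...]
f yoke2 [([0.62, 0.377, -0.002], 0.78), ([0.571, 0.278, -0.004], 0.67), ([0.447, 0.303, -0.001], 0.66), ([0.562, 0.003, 0.08], 0.55)]
scene mark_of yoke3 [([0.62, 0.377, -0.002], 0.78), ([0.571, 0.278, -0.004], 0.67), ([0.447, 0.303, -0.001], 0.66), ([0.562, 0.003, 0.08], 0.55)]
scene mark_of yoke4 [([0.62, 0.377, -0.002], 0.78), ([0.571, 0.278, -0.004], 0.67), ([0.447, 0.303, -0.001], 0.66), ([0.562, 0.003, 0.08], 0.55)]
scene mark_of cam_knob [([0.497, -0.221, 0.113], 0.63)]
scene mark_of cam_pivot [([0.5, -0.276, 0.045], 0.76), ([0.553, 0.002, 0.0], 0.18)]
scene mark_of rail_handle [([0.562, 0.004, 0.08], 0.59)]
scene mark_of bar_mid []
scene mark_of dryer [([0.555, 0.002, -0.001], 0.89)]
```

View pics/t0.png

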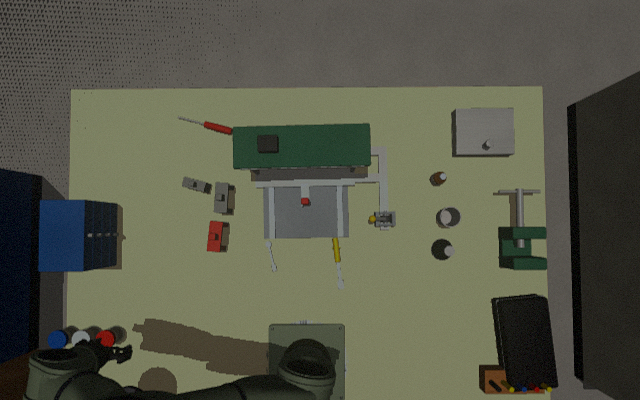

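View pics/s0.png

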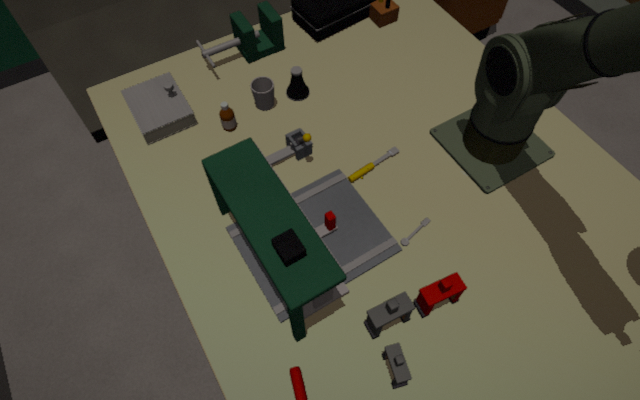

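Top view: red yoke at about (217,236), larger grey yoke at (224,198), smaller grey look-alike at (195,184), knob at (373,219), red post at (305,202). No black or blue yoke shows. The black box on the hood roof is not a yoke. Next I'll zoom in to get the yaws.

```bash
python3 - <<'E'
from h import *
im=cv2.imread('pics/t0.png')
a=cv2.resize(im[115:265,180:405],None,fx=3.5,fy=3.5,interpolation=cv2.INTER_CUBIC)
cv2.imwrite('pics/t0c.png',cv2.convertScaleAbs(a,alpha=1.3,beta=25))
hsv=cv2.cvtColor(im,cv2.COLOR_BGR2HSV)
# red yoke / grey yokes / hood footprints
def blob(mask,box,z,n):
    m=np.zeros_like(mask); x0,y0,x1,y1=box; m[y0:y1,x0:x1]=mask[y0:y1,x0:x1]
    p=np.argwhere(m>0)[:,::-1].astype(np.float32)
    r=cv2.minAreaRect(p); c=cv2.boxPoints(r)
    w=np.array([ray('top',q,z)[:2] for q in c]); print(n,len(p),np.round(c,1).tolist(),np.round(w,3).tolist(),'mid',w.mean(0).round(3))
    for i in range(2): d=w[i+1]-w[i]; print('  len',np.linalg.norm(d).round(3),'ang',np.degrees(np.arctan2(d[1],d[0])).round(1))
H,S,V=cv2.split(hsv)
red=((H<8)|(H>172))&(S>140)&(V>60)
blob(red.astype(np.uint8),(200,210,240,260),.092,'red')
g=(S<50)
blob(g.astype(np.uint8),(212,178,238,218),.092,'grey')
blob(g.astype(np.uint8),(180,170,212,196),.092,'small')
gr=(H>45)&(H<90)&(S>90)&(V<140)
blob(gr.astype(np.uint8),(225,115,375,172),.235,'hood')
print(pix('top',[[.56,.004,.08],[.442,.303,.13],[.497,-.277,.044],[.498,-.222,.11]]).round(1).tolist(), manip.camera_info('top'))
E
```

```text
red 369 [[206.3000030517578, 250.0], [209.60000610351562, 220.5], [222.5, 221.89999389648438], [219.1999969482422, 251.5]] [[0.395, 0.328], [0.494, 0.318], [0.489, 0.275], [0.39, 0.285]] mid [0.442 0.302]
  len 0.099 ang -6.0
  len 0.043 ang -96.6
grey 408 [[213.1999969482422, 211.89999389648438], [215.5, 181.5], [233.3000030517578, 182.89999389648438], [231.0, 213.3000030517578]] [[0.522, 0.306], [0.624, 0.299], [0.62, 0.239], [0.517, 0.246]] mid [0.571 0.273]
  len 0.103 ang -4.1
  len 0.06 ang -94.7
small 234 [[181.3000030517578, 185.8000030517578], [183.6999969482422, 176.1999969482422], [210.5, 182.89999389648438], [208.10000610351562, 192.5]] [[0.61, 0.414], [0.643, 0.406], [0.62, 0.316], [0.587, 0.324]] mid [0.615 0.365]
  len 0.033 ang -13.6
  len 0.093 ang -104.3
hood 4729 [[232.3000030517578, 126.5999984741211], [369.29998779296875, 123.5], [370.20001220703125, 164.89999389648438], [233.3000030517578, 168.10000610351562]] [[0.777, 0.214], [0.785, -0.204], [0.658, -0.205], [0.65, 0.21]] mid [0.718 0.004]
  len 0.417 ang -89.0
  len 0.127 ang -179.2
[[303.5, 200.5], [211.1, 236.2], [385.4, 218.9], [371.6, 218.4]] {'K': array([[442.10646618,   0.        , 319.385209  ],
       [  0.        , 442.10646618, 208.01554567],
       [  0.        ,   0.        ,   1.        ]]), 'rvec': array([ 2.19222072, -2.20211068,  0.03812571]), 'tvec': array([-0.04676836,  0.53728045,  1.54940084])}
```

View pics/t0c.png

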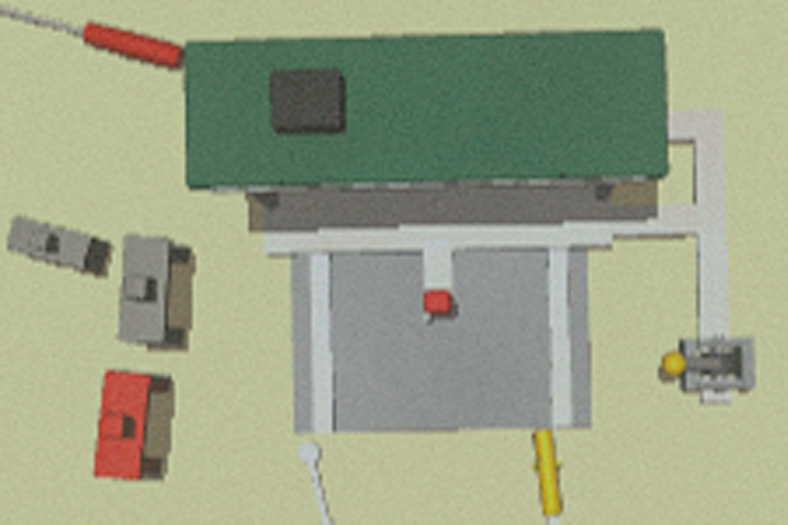

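Measured: the dryer origin is near (0.5535, 0.001) with yaw about +0.9°. The rail already stands about 18 mm out. I'll turn the tool so y lies along the bar and travel over in an arc.

Request:
send_rows(steps=[0,0,0,-0.038,0,0,0,-0.038,-0.21,-0.186,-0.02,0,-0.21,-0.186,-0.02,0,-0.21,-0.186,-0.02,0,-0.21,-0.186,-0.02,0,-0.21,-0.186,-0.02,0,-0.21,-0.186,-0.02,0,-0.21,-0.186,-0.02,0,0,0,0,0,0,0,0,0], fingers=-0.05)

```text
time: 2.62
tool_pos: [0.4248, 0.3055, 0.2593]
eef_rot: [0.026, -3.141, -0.0]
force: [-0.7, 0.7, -0.3]
grip_width: 0.0406
gripper_force: 0.0
```

Request:
send_rows(steps=[-0.032,-0.264,0,0,-0.032,-0.264,0,0,-0.032,-0.264,0,0,-0.032,-0.264,0,0,-0.032,-0.264,0,0,-0.032,-0.264,0,0,-0.032,-0.264,0,0,-0.032,-0.264,0,0,-0.032,-0.264,0,0,-0.032,-0.264,0,0,0,0,0,0,0,0,0,0])

```text
time: 4.12
tool_pos: [0.4979, -0.2202, 0.2593]
eef_rot: [0.028, -3.141, -0.001]
force: [-1.0, 0.1, 0.5]
grip_width: 0.0407
gripper_force: 0.0
```

```bash
python3 - <<'E'
from h import *
s,_=st(); print(np.round(s['qpos'],2))
snap('wrist','w1.png'); marks('wrist',['cam_knob','cam_pivot'])
E
```

```text
t 4.12 tcp [ 0.4979 -0.2202  0.2593] x [-1.    -0.018  0.   ] y [-0.018  1.     0.001] z [-0.     0.001 -1.   ] F [-1.   0.1  0.5] w 0.0407 gf 0.0
[ 0.47  0.63 -0.21  1.55  0.15  0.98  1.8 ]
wrist mark_of cam_knob [([0.499, -0.223, 0.111], 0.56), ([0.557, 0.006, 0.002], 0.56)]
wrist mark_of cam_pivot [([0.496, -0.271, 0.047], 0.72), ([0.639, -0.456, 0.001], 0.38)]
```

View pics/w1.png

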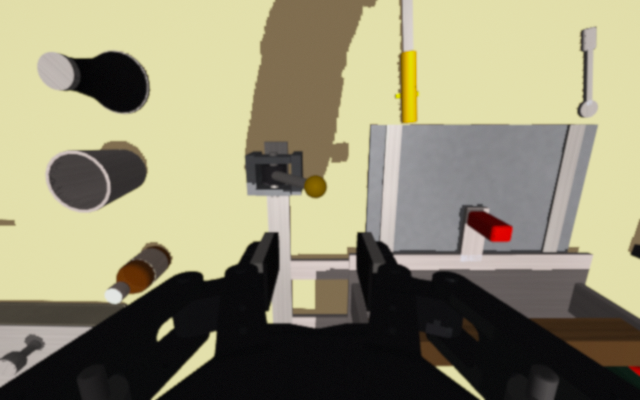

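The wrist view shows the knob at (315,187), centred between the fingers. The red post is at (490,225). I'll lower the open fingers around the knob.

Request:
send_rows(steps=[0,-0.01,0.2,0,0,0,0.2,0,0,0,0.2,0,0,0,0.2,0,0,0,0,0,0,0,0,0])

```text
time: 5.03
tool_pos: [0.4983, -0.2236, 0.1009]
eef_rot: [-0.026, 3.14, -0.001]
force: [-0.2, 0.0, 0.8]
grip_width: 0.0405
gripper_force: 0.0
```

Request:
send_rows(steps=[0,-0.06,-0.02,0,0,-0.06,-0.02,0,0,-0.06,-0.02,0,0,-0.06,-0.02,0,0,-0.06,-0.01,0,0,-0.06,0.01,0,0,-0.06,0.02,0,0,-0.06,0.02,0,0,-0.06,0.02,0,0,-0.03,0.02,0,0,0,0,0])

```text
time: 6.4
tool_pos: [0.4994, -0.3374, 0.0992]
eef_rot: [0.025, -3.141, -0.002]
force: [-2.5, 5.5, 8.4]
grip_width: 0.0408
gripper_force: 4.5
```

```bash
python3 - <<'E'
from h import *
st()
for c in ('top','scene'):
    snap(c,c+'2.png'); marks(c,['cam_knob'])
snap('wrist','w2.png'); marks('wrist',['cam_knob'])
E
```

```text
t 6.4 tcp [ 0.4994 -0.3374  0.0992] x [-1.    -0.016  0.   ] y [-0.016  1.     0.001] z [-0.     0.001 -1.   ] F [-2.5  5.5  8.4] w 0.0408 gf 4.5
top mark_of cam_knob []
scene mark_of cam_knob [([0.501, -0.328, 0.108], 0.49)]
wrist mark_of cam_knob [([0.5, -0.331, 0.108], 0.85)]
```

The knob reads (0.50, -0.331, 0.108), so the lever is on its outward stop. Next I back off, lift, and go above the post.

Request:
send_rows(steps=[0,0.025,0,0,0,0,-0.25,0,0,0,-0.25,0,0,0,-0.25,0,-0.048,0.24,0,0,-0.048,0.24,0,0,-0.048,0.24,0,0,-0.048,0.24,0,0,-0.048,0.24,0,0,-0.048,0.24,0,0,-0.048,0.24,0,0,0,0,0,0], fingers=0.3)

```text
time: 8.2
tool_pos: [0.5613, 0.0082, 0.2491]
eef_rot: [-0.033, 3.141, 0.002]
force: [-0.4, -1.1, 0.2]
grip_width: 0.0557
gripper_force: 0.0
```

```bash
python3 - <<'E'
from h import *
st()
snap('wrist','w3.png'); marks('wrist',['cam_knob','rail_handle','bar_mid','dryer'])
snap('top','t3.png'); marks('top',['cam_knob','rail_handle'])
E
```

```text
t 8.2 tcp [0.5613 0.0082 0.2491] x [-1.    -0.021 -0.   ] y [-0.021  1.     0.001] z [ 0.     0.001 -1.   ] F [-0.4 -1.1  0.2] w 0.0557 gf 0.0
wrist mark_of cam_knob []
wrist mark_of rail_handle [([0.562, 0.001, 0.084], 0.64)]
wrist mark_of bar_mid [([0.687, 0.002, 0.132], 0.63)]
wrist mark_of dryer [([0.555, 0.003, -0.002], 0.97)]
top mark_of cam_knob [([0.502, -0.33, 0.106], 0.68), ([0.636, -0.459, -0.003], 0.55)]
top mark_of rail_handle [([0.569, 0.282, 0.003], 0.67)]
```

Request:
send_rows(steps=[0,-0.03,0.24,0,0,0,0.24,0,0,0,0.24,0,0,0,0.24,0,0,0,0.06,0,0,0,0,0])

```text
time: 9.35
tool_pos: [0.5615, -0.0019, 0.0459]
eef_rot: [-0.025, 3.141, -0.0]
force: [-0.4, -0.5, -0.2]
grip_width: 0.0556
gripper_force: 0.0
```

Request:
send_rows(steps=[0,0,0,0,0,0,0,0,0,0,0,0,0,0,0,0,0,0,0,0,0,0,0,0], fingers=-1)

```text
time: 10.1
tool_pos: [0.5628, 0.0014, 0.0475]
eef_rot: [-0.029, 3.137, 0.006]
force: [-0.8, 18.1, 16.2]
grip_width: 0.0253
gripper_force: 59.6
```

Request:
send_rows(steps=[0.03,0.018,0,0,0.065,0,0,0,0.065,0,0,0,0.065,0,0,0,0.065,0,0,0,0.065,0,0,0,0.065,0,0,0,0.065,0,0,0,0.065,0,0,0,0.065,0,0,0,0,0,0,0])

```text
time: 11.48
tool_pos: [0.4388, -0.0009, 0.0474]
eef_rot: [-0.024, 3.138, -0.002]
force: [-0.5, -7.5, 36.5]
grip_width: 0.025
gripper_force: 62.9
```

Request:
send_rows(steps=[0.02,-0.008,-0.01,0,0.015,0,0,0,0.015,0,0,0,0.01,0,0,0,0,0,0,0])

```text
time: 12.1
tool_pos: [0.431, -0.0011, 0.0477]
eef_rot: [-0.026, 3.132, 0.003]
force: [24.8, 1.4, -36.2]
grip_width: 0.0252
gripper_force: 65.6
```

Request:
send_rows(steps=[0,0,0.005,0,0,0,0,0])

```text
time: 12.35
tool_pos: [0.431, -0.0011, 0.0476]
eef_rot: [-0.026, 3.131, 0.003]
force: [21.5, 1.6, -4.5]
grip_width: 0.0247
gripper_force: 70.1
```

Request:
send_rows(steps=[0,0,0,0,0,0,0,0,0,0,0,0,0,0,0,0], fingers=0.3)

```text
time: 12.85
tool_pos: [0.4262, -0.002, 0.0464]
eef_rot: [0.025, -3.141, 0.0]
force: [-0.3, -0.0, 0.3]
grip_width: 0.0556
gripper_force: 0.0
```

```bash
python3 - <<'E'
from h import *
st()
for c in ('wrist','scene','top'):
    snap(c,c+'4.png'); marks(c,['rail_handle','bar_mid','cam_knob'])
E
```

```text
t 12.85 tcp [ 0.4262 -0.002   0.0464] x [-1.    -0.016  0.   ] y [-0.016  1.    -0.   ] z [-0. -0. -1.] F [-0.3 -0.   0.3] w 0.0556 gf 0.0
wrist mark_of rail_handle [([0.427, -0.002, 0.079], 0.84)]
wrist mark_of bar_mid []
wrist mark_of cam_knob []
scene mark_of rail_handle [([0.428, 0.002, 0.083], 0.66)]
scene mark_of bar_mid [([0.56, 0.001, 0.132], 0.59)]
scene mark_of cam_knob [([0.5, -0.328, 0.112], 0.5)]
top mark_of rail_handle []
top mark_of bar_mid [([0.557, 0.002, 0.13], 0.93)]
top mark_of cam_knob [([0.5, -0.332, 0.106], 0.71)]
```

Request:
send_rows(steps=[0,0,-0.25,0,0,0,-0.25,0,0,0,-0.25,0,0,0,-0.25,0,-0.049,-0.235,0,0,-0.049,-0.235,0,0,-0.049,-0.235,0,0,-0.049,-0.235,0,0,-0.049,-0.235,0,0,-0.049,-0.235,0,0,-0.049,-0.235,0,0,0,0,0,0], fingers=-0.05)

```text
time: 14.95
tool_pos: [0.4993, -0.3328, 0.2454]
eef_rot: [0.019, -3.14, 0.001]
force: [-0.7, -0.0, -0.1]
grip_width: 0.0406
gripper_force: 0.0
```

Request:
send_rows(steps=[0,0,0,0,0,0,0,0])

```text
time: 15.2
tool_pos: [0.5002, -0.3288, 0.2466]
eef_rot: [-0.027, 3.141, 0.0]
force: [0.5, 0.2, 0.2]
grip_width: 0.0405
gripper_force: 0.0
```

Request:
send_rows(steps=[0,-0.01,0.245,0,0,0,0.245,0,0,0,0.245,0,0,0,0,0])

```text
time: 15.7
tool_pos: [0.4991, -0.3304, 0.0975]
eef_rot: [0.027, -3.138, -0.004]
force: [0.0, 0.1, 1.1]
grip_width: 0.0405
gripper_force: 0.0
```

Request:
send_rows(steps=[0,0.06,-0.02,0,0,0.06,-0.02,0,0,0.06,-0.02,0,0,0.06,-0.02,0,0,0.06,-0.01,0,0,0.06,0.01,0,0,0.06,0.02,0,0,0.06,0.02,0,0,0.06,0.02,0,0,0.045,0.02,0,0,0,0,0])

```text
time: 17.08
tool_pos: [0.4981, -0.214, 0.0994]
eef_rot: [0.026, -3.141, -0.0]
force: [0.1, -1.1, 0.2]
grip_width: 0.0402
gripper_force: 0.4
```

```bash
python3 - <<'E'
from h import *
st()
for c in ('wrist','scene','top'):
    snap(c,c+'5.png'); marks(c,['cam_knob'])
marks('top',['rail_handle','bar_mid'])
E
```

```text
t 17.07 tcp [ 0.4981 -0.214   0.0994] x [-1.    -0.017  0.001] y [-0.017  1.     0.   ] z [-0.001  0.    -1.   ] F [ 0.1 -1.1  0.2] w 0.0402 gf 0.4
wrist mark_of cam_knob [([0.5, -0.219, 0.111], 0.81)]
scene mark_of cam_knob [([0.5, -0.216, 0.108], 0.4)]
top mark_of cam_knob []
top mark_of rail_handle [([0.428, 0.003, 0.078], 0.89), ([0.556, -0.002, 0.132], 0.72)]
top mark_of bar_mid [([0.557, -0.002, 0.132], 0.74)]
```

Request:
send_rows(steps=[0,0.02,0,0,0,0.01,0,0,0,0,0,0])

```text
time: 17.85
tool_pos: [0.4982, -0.2113, 0.0998]
eef_rot: [-0.022, 3.14, -0.006]
force: [0.2, -16.9, 4.3]
grip_width: 0.0409
gripper_force: 7.8
```

Request:
send_rows(steps=[0,-0.03,0,0,0,0,-0.25,0,0,0,-0.25,0,0,0,-0.25,0,0,0.25,0,0,0,0.25,0,0,0,0.25,0,0,0,0.25,0,0,0,0.25,0,0,0,0.25,0,0,0,0.25,0,0,0,0,0,0], fingers=0.3)

```text
time: 19.35
tool_pos: [0.4919, 0.139, 0.2491]
eef_rot: [0.034, -3.141, -0.002]
force: [-1.0, -0.8, 0.7]
grip_width: 0.0552
gripper_force: 0.0
```

```bash
cat >> h.py <<'E'
def blob(im,kind,box,z,n):
    hsv=cv2.cvtColor(im,cv2.COLOR_RGB2HSV); H,S,V=cv2.split(hsv)
    mask=(((H<8)|(H>172))&(S>140)&(V>60)) if kind=='red' else (S<45)
    m=np.zeros(H.shape,np.uint8); x0,y0,x1,y1=box; m[y0:y1,x0:x1]=mask[y0:y1,x0:x1]
    p=np.argwhere(m>0)[:,::-1].astype(np.float32)
    c=cv2.boxPoints(cv2.minAreaRect(p)); w=np.array([ray('top',q,z)[:2] for q in c]); print(n,len(p),'mid',w.mean(0).round(3))
    for i in range(2): d=w[i+1]-w[i]; print('  len',np.linalg.norm(d).round(3),'ang',np.degrees(np.arctan2(d[1],d[0])).round(1))
E
python3 - <<'E'
from h import *
st()
im=snap('top','t6.png'); marks('top',['yoke4','cam_knob','bar_mid']); snap('scene','s6.png'); marks('scene',['yoke4','cam_knob','bar_mid'])
blob(im,'red',(200,210,240,260),.092,'red')
E
```

```text
t 19.35 tcp [0.4919 0.139  0.2491] x [-1.    -0.021  0.001] y [-0.021  1.     0.002] z [-0.001  0.002 -1.   ] F [-1.  -0.8  0.7] w 0.0552 gf 0.0
top mark_of yoke4 [([0.573, 0.282, 0.002], 0.66), ([0.623, 0.378, 0.002], 0.53), ([0.474, 0.305, 0.001], 0.44), ([0.497, -0.223, 0.108], 0.18)]
top mark_of cam_knob [([0.476, 0.305, -0.001], 0.72), ([0.495, -0.221, 0.105], 0.67)]
top mark_of bar_mid [([0.557, -0.002, 0.132], 0.68), ([0.636, -0.462, 0.0], 0.64)]
scene mark_of yoke4 [([0.475, 0.306, -0.0], 0.9), ([0.574, 0.277, -0.003], 0.81), ([0.618, 0.378, -0.002], 0.55)]
scene mark_of cam_knob [([0.5, -0.216, 0.109], 0.45)]
scene mark_of bar_mid [([0.557, 0.003, 0.131], 0.55)]
red 52 mid [0.45  0.323]
  len 0.043 ang 0.4
  len 0.02 ang -90.2
```

View pics/t6.png

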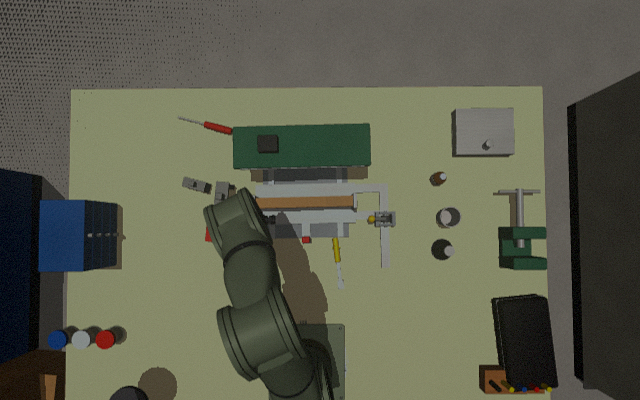

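Top view: the lever is locked at (373,219) and the bar is out at (305,201). The red yoke has been knocked to about (0.4745, 0.3055). I'll go above it and look with the wrist camera.

Request:
send_rows(steps=[0.02,0.208,0,0,0.02,0.208,0,0,0.02,0.208,0,0,0.01,0.208,0,0,0,0,0,0,0,0,0,0])

```text
time: 20.5
tool_pos: [0.4763, 0.3005, 0.2492]
eef_rot: [-0.024, 3.141, -0.001]
force: [0.0, 0.3, -0.8]
grip_width: 0.0557
gripper_force: 0.0
```

```bash
python3 - <<'E'
from h import *
st()
im=snap('wrist','w7.png'); marks('wrist',['yoke4']); marks('wrist',['yoke4'],'search_frame')
hsv=cv2.cvtColor(im,cv2.COLOR_RGB2HSV); H,S,V=cv2.split(hsv)
m=(((H<8)|(H>172))&(S>140)).astype(np.uint8)*255
cv2.imwrite('pics/w7c.png',cv2.cvtColor(im,cv2.COLOR_RGB2BGR))
print(cv2.connectedComponentsWithStats(m)[2][1:6].tolist())
E
```

```text
t 20.5 tcp [0.4763 0.3005 0.2492] x [-1.    -0.015 -0.   ] y [-0.015  1.    -0.001] z [ 0.    -0.001 -1.   ] F [ 0.   0.3 -0.8] w 0.0557 gf 0.0
wrist mark_of yoke4 [([0.622, 0.374, -0.002], 0.95), ([0.578, 0.283, -0.0], 0.74), ([0.476, 0.308, -0.002], 0.6)]
wrist search_frame yoke4 [([0.466, 0.31, 0.092], 0.9), ([0.566, 0.278, 0.093], 0.74), ([0.612, 0.351, 0.07], 0.59)]
[[20, 123, 66, 21, 1156], [300, 131, 52, 98, 3844]]
```

View pics/w7.png

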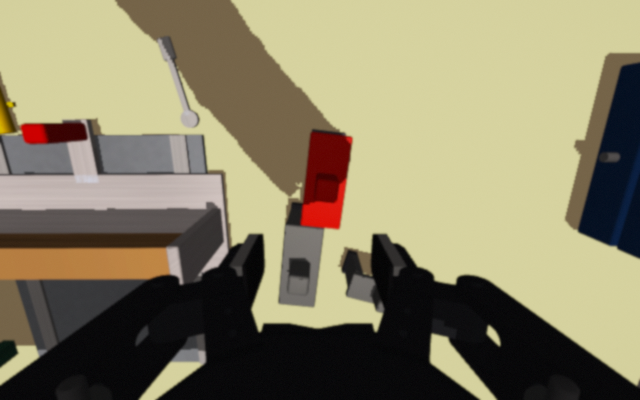

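Wrist view: the red crown's corners are at about (311,130), (351,137), (341,228) and (302,224), with its stem near (327,187). The grey yoke at (300,262) nearly touches it.

```bash
python3 - <<'E'
from h import *
im=cv2.imread('pics/w7.png')
a=cv2.resize(im[115:320,270:400],None,fx=3.8,fy=2.9 and 3.8*0.75,interpolation=cv2.INTER_CUBIC) if 0 else cv2.resize(im[115:315,260:400],None,fx=3,fy=3,interpolation=cv2.INTER_CUBIC)
cv2.imwrite('pics/w7c.png',cv2.convertScaleAbs(a,alpha=1.5,beta=20))
E
```

```text
(no output)
```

View pics/w7c.png

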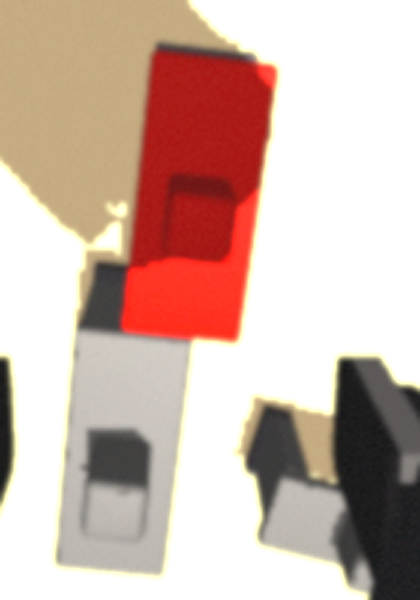

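```bash
python3 - <<'E'
from h import *
def f(c,stem,n):
    w=np.array([ray('wrist',(260+u/3,115+v/3),.092)[:2] for u,v in c]); 
    d=(w[0]+w[1])/2-(w[3]+w[2])/2; e=(w[0]-w[1]+w[3]-w[2])/2
    print(n,'mid',w.mean(0).round(4),'len',np.linalg.norm(d).round(3),'wid',np.linalg.norm(e).round(3),'ang',np.degrees(np.arctan2(-d[1],-d[0])).round(1),np.degrees(np.arctan2(e[1],e[0])).round(1)+90,'stem',ray('wrist',(260+stem[0]/3,115+stem[1]/3),.13).round(4))
f([(153,52),(276,66),(238,340),(122,332)],(197,227),'red')
f([(78,330),(190,340),(162,574),(57,563)],(114,511),'grey')
E
```

```text
red mid [0.4757 0.309 ] len 0.101 wid 0.042 ang -5.8 -4.5 stem [0.475  0.3081 0.13  ]
grey mid [0.5751 0.2822] len 0.1 wid 0.042 ang -5.5 -5.299999999999997 stem [0.575  0.2819 0.13  ]
```

Both yokes sit at a yaw of about -5.5°, red at (0.4755, 0.3085) and grey at (0.575, 0.282). I'll grip the red one.

Request:
send_rows(steps=[0.003,0.04,0,0.036,0,0,0.25,0,0,0,0.25,0,0,0,0.2,0,0,0,0.05,0,0,0,0,0,0,0,0,0])

```text
time: 21.52
tool_pos: [0.476, 0.3095, 0.1008]
eef_rot: [0.153, 3.136, 0.002]
force: [-0.4, 0.1, 0.6]
grip_width: 0.0555
gripper_force: 0.0
```

Request:
send_rows(steps=[0,0,0,0,0,0,0,0,0,0,0,0,0,0,0,0,0,0,0,0,0,0,0,0], fingers=-1)

```text
time: 22.28
tool_pos: [0.4755, 0.3092, 0.1]
eef_rot: [0.153, 3.137, 0.0]
force: [-1.0, -1.1, 9.1]
grip_width: 0.0212
gripper_force: 58.8
```

Request:
send_rows(steps=[0,0,-0.15,0,0,0,-0.25,0,0,0,-0.25,0,0,0,-0.25,0,0,0,-0.1,-0.036,0,0,0,0])

```text
time: 23.02
tool_pos: [0.4755, 0.3094, 0.3002]
eef_rot: [-0.024, 3.14, 0.002]
force: [0.8, 0.6, -3.4]
grip_width: 0.0215
gripper_force: 59.6
```

Request:
send_rows(steps=[-0.0465,-0.24,0,0,-0.0465,-0.24,0,0,-0.0465,-0.24,0,0,-0.0465,-0.24,0,0,-0.0465,-0.24,0,0,-0.0465,-0.24,0,0,-0.0465,-0.24,0,0,-0.0465,-0.24,0,0,0,0,0,0,0,0,0,0])

```text
time: 24.28
tool_pos: [0.5554, -0.0729, 0.2983]
eef_rot: [0.023, -3.14, -0.001]
force: [0.8, 0.6, -1.9]
grip_width: 0.0214
gripper_force: 60.2
```

```bash
python3 - <<'E'
from h import *
st()
snap('wrist','w8.png'); marks('wrist',['bar_mid','rail_handle','yoke4'])
snap('scene','s8.png'); marks('scene',['bar_mid','yoke4'])
snap('top','t8.png'); marks('top',['bar_mid'])
E
```

```text
t 24.27 tcp [ 0.5554 -0.0729  0.2983] x [-1.    -0.015  0.002] y [-0.015  1.     0.001] z [-0.002  0.001 -1.   ] F [ 0.8  0.6 -1.9] w 0.0214 gf 60.2
wrist mark_of bar_mid [([0.553, 0.0, 0.131], 0.76)]
wrist mark_of rail_handle [([0.428, -0.004, 0.082], 0.64)]
wrist mark_of yoke4 [([0.553, -0.073, 0.199], 0.72), ([0.623, 0.378, -0.001], 0.63), ([0.639, -0.459, -0.004], 0.26)]
scene mark_of bar_mid [([0.561, 0.004, 0.131], 0.82)]
scene mark_of yoke4 [([0.576, 0.281, -0.005], 0.78), ([0.556, -0.076, 0.198], 0.69), ([0.622, 0.377, 0.001], 0.55)]
top mark_of bar_mid [([0.559, -0.001, 0.132], 0.96), ([0.426, 0.004, 0.076], 0.49)]
```

View pics/w8.png

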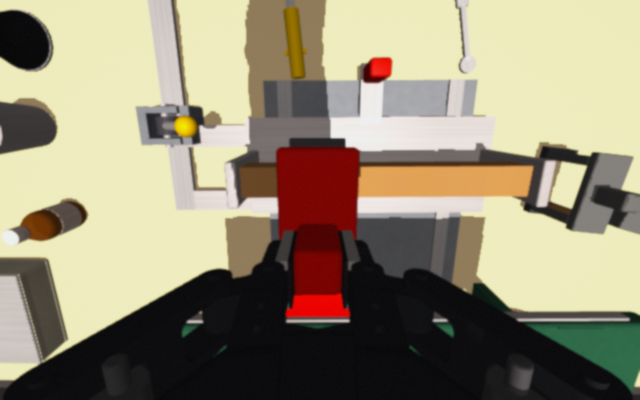

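Wrist view: the red yoke is held with its span across the orange bar. The bar's top band is at rows 164–196 near column 420. I'll work out the bar centre from those edges.

```bash
python3 - <<'E'
from h import *
im=cv2.imread('pics/w8.png'); hsv=cv2.cvtColor(im,cv2.COLOR_BGR2HSV)
for u in (380,420,460,500):
    col=hsv[150:210,u].astype(int); r=[150+i for i in range(60) if 5<col[i][0]<25 and col[i][1]>120 and col[i][2]>120]
    if r: a=ray('wrist',(u,r[0]),.13); b=ray('wrist',(u,r[-1]+1),.13); print(u,r[0],r[-1],a.round(4),b.round(4),'mid',((a+b)/2).round(4))
im=cv2.imread('pics/t8.png'); hsv=cv2.cvtColor(im,cv2.COLOR_BGR2HSV)
for u in (275,290,340,350):
    col=hsv[185:225,u].astype(int); r=[185+i for i in range(40) if 5<col[i][0]<25 and col[i][1]>100 and col[i][2]>100]
    if r: a=ray('top',(u,r[0]),.13); b=ray('top',(u,r[-1]+1),.13); print(u,r[0],r[-1],'top mid',((a+b)/2).round(4),(a-b)[0].round(3))
E
```

```text
380 166 195 [ 0.5381 -0.0055  0.13  ] [ 0.5717 -0.0031  0.13  ] mid [ 0.5549 -0.0043  0.13  ]
420 166 195 [0.5374 0.0379 0.13  ] [0.571  0.0415 0.13  ] mid [0.5542 0.0397 0.13  ]
460 166 195 [0.5367 0.0813 0.13  ] [0.5703 0.0861 0.13  ] mid [0.5535 0.0837 0.13  ]
500 166 195 [0.5361 0.1247 0.13  ] [0.5696 0.1307 0.13  ] mid [0.5529 0.1277 0.13  ]
275 198 207 top mid [0.5492 0.0948 0.13  ] 0.033
290 197 206 top mid [0.5522 0.0458 0.13  ] 0.033
```

Request:
send_rows(steps=[0,0,0.12,0,0,0,0.12,0,0,0,0.12,0,0,0,0.12,0,0,0,0.12,0,0,0,0.06,0,0,0,0.04,0,0,0,0.02,0,0,0,0.015,0,0,0,0,0])

```text
time: 25.98
tool_pos: [0.5559, -0.0735, 0.1525]
eef_rot: [-0.025, 3.141, -0.0]
force: [0.2, -0.3, -1.5]
grip_width: 0.0213
gripper_force: 60.1
```

Request:
send_rows(steps=[0,0,0.006,0,0,0,0.006,0,0,0,0,0])

```text
time: 26.35
tool_pos: [0.5559, -0.0735, 0.15]
eef_rot: [-0.025, 3.141, -0.0]
force: [0.4, -0.4, -0.6]
grip_width: 0.0209
gripper_force: 60.3
```

Request:
send_rows(steps=[0,0,0.006,0,0,0,0,0])

```text
time: 26.6
tool_pos: [0.5561, -0.0736, 0.1499]
eef_rot: [-0.025, 3.14, -0.001]
force: [-4.9, -1.1, 20.7]
grip_width: 0.021
gripper_force: 63.2
```

Contact at the expected height, so I release, lift and look.

Request:
send_rows(steps=[0,0,-0.004,0,0,0,0,0,0,0,0,0,0,0,0,0,0,0,0,0], fingers=0.3)

```text
time: 27.22
tool_pos: [0.5558, -0.0735, 0.1495]
eef_rot: [0.025, -3.141, 0.0]
force: [-0.8, 0.1, 0.3]
grip_width: 0.0553
gripper_force: 0.0
```

Request:
send_rows(steps=[0,0,-0.1,0,0,0,-0.2,0,0,0,-0.2,0,0,0,-0.1,0,0.004,0.25,0,0,0.004,0.25,0,0,0.004,0.25,0,0,0.004,0.25,0,0,0,0.25,0,0,0,0.25,0,0,0,0.25,0,0,0,0,0,0])

```text
time: 28.72
tool_pos: [0.5457, 0.2803, 0.2689]
eef_rot: [0.033, -3.14, -0.002]
force: [-0.5, -0.7, 0.6]
grip_width: 0.0554
gripper_force: 0.0
```

```bash
python3 - <<'E'
from h import *
st()
snap('wrist','w9.png'); marks('wrist',['yoke3'])
snap('scene','s9.png'); marks('scene',['yoke3'])
a=cv2.imread('pics/w9.png'); b=cv2.imread('pics/s9.png')
cv2.imwrite('pics/c9.png',np.hstack([cv2.convertScaleAbs(a[0:400,100:500],alpha=1.3,beta=15),cv2.resize(cv2.convertScaleAbs(b[130:350,230:430],alpha=1.3,beta=15),None,fx=400/220,fy=400/220)]))
E
```

```text
t 28.73 tcp [0.5457 0.2803 0.2689] x [-1.    -0.021  0.001] y [-0.021  1.     0.001] z [-0.001  0.001 -1.   ] F [-0.5 -0.7  0.6] w 0.0554 gf 0.0
wrist mark_of yoke3 [([0.578, 0.282, 0.0], 0.93), ([0.62, 0.377, -0.002], 0.61)]
scene mark_of yoke3 [([0.572, 0.282, 0.001], 0.98), ([0.619, 0.378, 0.002], 0.96), ([0.556, -0.073, 0.047], 0.69)]
```

View pics/c9.png

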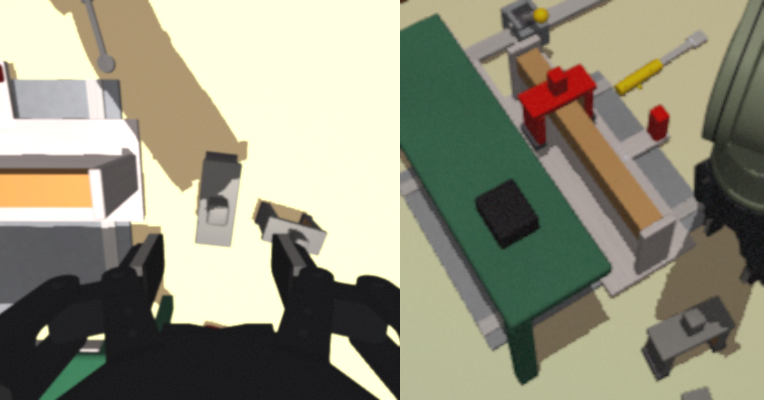

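The red yoke hangs squarely on the bar (scene crop, at (555,90)). The grey yoke is unchanged, so I grip it next.

Request:
send_rows(steps=[-0.146,0.006,0,0.036,0,0,0,0,0,0,0,0], fingers=0.1)

```text
time: 29.3
tool_pos: [0.5761, 0.2775, 0.2695]
eef_rot: [-0.152, -3.138, 0.0]
force: [-1.2, -0.2, -0.1]
grip_width: 0.0467
gripper_force: 0.0
```

```bash
python3 - <<'E'
from h import *
st()
snap('wrist','w10.png'); marks('wrist',['yoke3']); marks('wrist',['yoke3'],'search_frame')
snap('top','t10.png'); marks('top',['yoke3'])
E
```

```text
t 29.3 tcp [0.5761 0.2775 0.2695] x [-0.995  0.097  0.   ] y [ 0.097  0.995 -0.   ] z [-0. -0. -1.] F [-1.2 -0.2 -0.1] w 0.0467 gf 0.0
wrist mark_of yoke3 [([0.579, 0.281, 0.002], 0.9), ([0.623, 0.376, -0.002], 0.69)]
wrist search_frame yoke3 [([0.617, 0.369, 0.07], 0.93), ([0.588, -0.053, 0.085], 0.66), ([0.536, 0.04, 0.025], 0.26), ([0.409, -0.097, 0.017], 0.26)]
top mark_of yoke3 [([0.573, 0.281, 0.003], 0.57)]
```

Request:
send_rows(steps=[0,0.02,0.2,0,0,0,0.2,0,0,0,0.2,0,0,0,0.2,0,0,0,0.045,0,0,0,0,0,0,0,0,0])

```text
time: 30.42
tool_pos: [0.5772, 0.2824, 0.1021]
eef_rot: [0.152, 3.136, 0.002]
force: [0.0, -0.3, 0.4]
grip_width: 0.0466
gripper_force: 0.0
```

Request:
send_rows(steps=[0,0,0,0,0,0,0,0,0,0,0,0,0,0,0,0,0,0,0,0,0,0,0,0], fingers=-1)

```text
time: 31.18
tool_pos: [0.5769, 0.282, 0.1015]
eef_rot: [0.153, 3.137, 0.0]
force: [-1.6, -1.1, 8.5]
grip_width: 0.0211
gripper_force: 59.3
```

Request:
send_rows(steps=[0,0,-0.15,0,0,0,-0.25,0,0,0,-0.25,0,0,0,-0.25,0,0,0,-0.1,-0.036,0,0,0,0,0.043,-0.1,0,0,0.043,-0.2,0,0,0.043,-0.24,0,0,0,-0.24,0,0,0,-0.24,0,0,0,0,0,0])

```text
time: 32.67
tool_pos: [0.5538, 0.0738, 0.2995]
eef_rot: [0.012, -3.14, 0.003]
force: [0.5, 1.0, -1.6]
grip_width: 0.0208
gripper_force: 59.7
```

Request:
send_rows(steps=[0,0,0,0,0,0,0.05,0])

```text
time: 32.92
tool_pos: [0.554, 0.0788, 0.29]
eef_rot: [-0.026, 3.141, 0.001]
force: [0.3, -0.8, -2.2]
grip_width: 0.0209
gripper_force: 59.8
```

```bash
python3 - <<'E'
from h import *
st()
snap('wrist','w11.png'); marks('wrist',['yoke3','bar_mid'])
snap('scene','s11.png'); marks('scene',['yoke3','bar_mid'])
im=cv2.imread('pics/w11.png'); hsv=cv2.cvtColor(im,cv2.COLOR_BGR2HSV)
for u in (225,250,265,390,410):
    col=hsv[140:230,u].astype(int); r=[140+i for i in range(90) if 5<col[i][0]<25 and col[i][1]>120 and col[i][2]>120]
    if r: a=ray('wrist',(u,r[0]),.13); b=ray('wrist',(u,r[-1]+1),.13); print(u,r[0],r[-1],(a-b)[0].round(4),'mid',((a+b)/2).round(4))
E
```

```text
t 32.92 tcp [0.554  0.0788 0.29  ] x [-1.    -0.016 -0.   ] y [-0.016  1.     0.   ] z [ 0.  0. -1.] F [ 0.3 -0.8 -2.2] w 0.0209 gf 59.8
wrist mark_of yoke3 [([0.554, -0.073, 0.049], 0.62), ([0.554, 0.08, 0.188], 0.57), ([0.624, 0.375, -0.006], 0.56)]
wrist mark_of bar_mid [([0.557, -0.002, 0.13], 0.63)]
scene mark_of yoke3 [([0.555, -0.076, 0.048], 0.88), ([0.393, -0.481, -0.0], 0.62), ([0.551, 0.076, 0.186], 0.6), ([0.62, 0.378, -0.002], 0.56)]
scene mark_of bar_mid [([0.557, 0.004, 0.132], 0.59)]
225 166 197 -0.035 mid [ 0.555  -0.0209  0.13  ]
390 165 197 -0.036 mid [0.5518 0.1557 0.13  ]
```

View pics/w11.png

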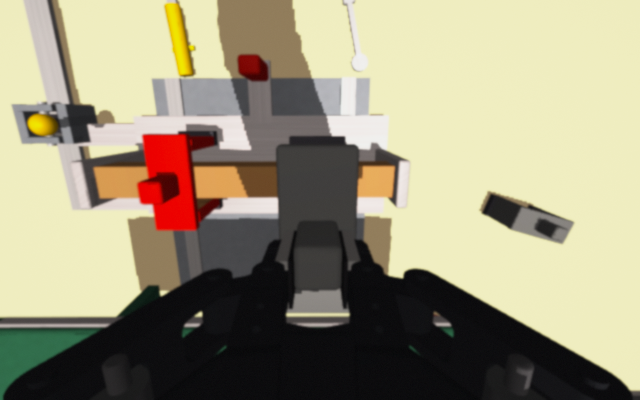

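The grey yoke is over the bar, left of the hung red one. Lowering it.

Request:
send_rows(steps=[0,0,0.12,0,0,0,0.12,0,0,0,0.12,0,0,0,0.12,0,0,0,0.1,0,0,0,0.05,0,0,0,0.03,0,0,0,0.015,0,0,0,0.01,0,0,0,0.005,0,0,0,0,0])

```text
time: 34.6
tool_pos: [0.5541, 0.0777, 0.1526]
eef_rot: [-0.025, 3.141, -0.0]
force: [0.3, -0.8, -1.1]
grip_width: 0.0213
gripper_force: 59.7
```

Request:
send_rows(steps=[0,0,0.005,0,0,0,0,0])

```text
time: 34.85
tool_pos: [0.5541, 0.0777, 0.1515]
eef_rot: [-0.025, 3.141, -0.0]
force: [-0.4, -0.6, -1.7]
grip_width: 0.0217
gripper_force: 59.8
```

Request:
send_rows(steps=[0,0,0.005,0,0,0,0,0])

```text
time: 35.1
tool_pos: [0.5542, 0.0776, 0.1514]
eef_rot: [-0.025, 3.141, -0.0]
force: [-4.3, -2.5, 15.8]
grip_width: 0.0211
gripper_force: 62.0
```

Request:
send_rows(steps=[0,0,-0.003,0,0,0,0,0,0,0,0,0,0,0,0,0,0,0,0,0], fingers=0.3)

```text
time: 35.72
tool_pos: [0.5541, 0.0777, 0.1511]
eef_rot: [0.025, -3.141, 0.0]
force: [0.5, -1.0, 1.0]
grip_width: 0.055
gripper_force: 0.0
```

Request:
send_rows(steps=[0,0,-0.1,0,0,0,-0.2,0,0,0,-0.2,0,0,0,-0.1,0,0.051,-0.25,0,0,0.051,-0.25,0,0,0.051,-0.25,0,0,0.051,-0.25,0,0,0.051,-0.25,0,0,0.051,-0.25,0,0,0,0,0,0,0,0,0,0])

```text
time: 37.22
tool_pos: [0.4978, -0.2227, 0.2711]
eef_rot: [-0.026, 3.141, 0.001]
force: [0.2, 0.8, -0.2]
grip_width: 0.0553
gripper_force: 0.0
```

```bash
python3 - <<'E'
from h import *
st()
snap('wrist','w12.png'); marks('wrist',['cam_knob'])
snap('scene','s12.png'); marks('scene',['yoke3','cam_knob','rail_handle'])
b=cv2.imread('pics/s12.png')
cv2.imwrite('pics/c12.png',cv2.resize(cv2.convertScaleAbs(b[100:350,200:450],alpha=1.3,beta=15),None,fx=2.2,fy=2.2))
E
```

```text
t 37.23 tcp [ 0.4978 -0.2227  0.2711] x [-1.    -0.016 -0.   ] y [-0.016  1.     0.   ] z [ 0.  0. -1.] F [ 0.2  0.8 -0.2] w 0.0553 gf 0.0
wrist mark_of cam_knob [([0.499, -0.221, 0.108], 0.97)]
scene mark_of yoke3 [([0.62, 0.38, 0.0], 0.82), ([0.551, 0.075, 0.048], 0.75), ([0.555, -0.072, 0.048], 0.67)]
scene mark_of cam_knob [([0.497, -0.276, 0.046], 0.74), ([0.497, -0.217, 0.11], 0.62)]
scene mark_of rail_handle [([0.428, -0.0, 0.078], 0.7)]
```

View pics/c12.png

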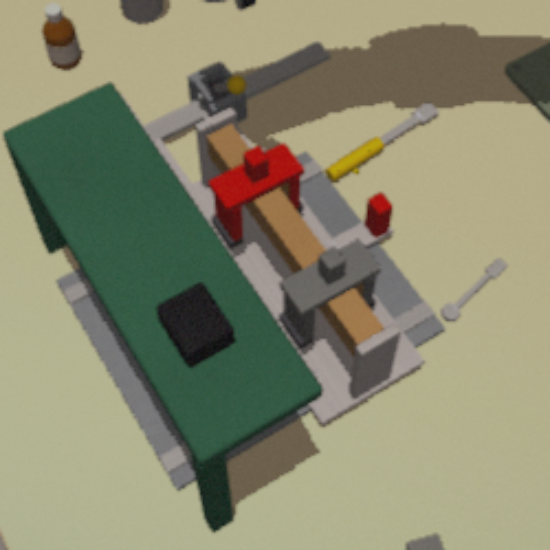

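Both yokes hang squarely, red at about (257,185) and grey at (332,280) in the crop. Now I free the lever again.

Request:
send_rows(steps=[0,0,0,0,0,0.005,0.2,0,0,0,0.2,0,0,0,0.2,0,0,0,0.2,0,0,0,0.055,0,0,0,0,0,0,0,0,0], fingers=-0.05)

```text
time: 38.52
tool_pos: [0.4983, -0.2225, 0.1015]
eef_rot: [-0.025, 3.14, -0.001]
force: [0.8, 0.4, -0.4]
grip_width: 0.0404
gripper_force: 0.0
```

Request:
send_rows(steps=[0,-0.06,-0.02,0,0,-0.06,-0.02,0,0,-0.06,-0.02,0,0,-0.06,-0.02,0,0,-0.06,-0.01,0,0,-0.06,0.01,0,0,-0.06,0.02,0,0,-0.06,0.02,0,0,-0.06,0.02,0,0,-0.05,0.02,0,0,0,0,0])

```text
time: 39.9
tool_pos: [0.4996, -0.3386, 0.0999]
eef_rot: [0.026, -3.141, -0.006]
force: [-2.6, 13.1, 8.8]
grip_width: 0.0405
gripper_force: 8.9
```

```bash
python3 - <<'E'
from h import *
st()
snap('wrist','w13.png'); marks('wrist',['cam_knob'])
snap('scene','s13.png'); marks('scene',['cam_knob','rail_handle'])
E
```

```text
t 39.9 tcp [ 0.4996 -0.3386  0.0999] x [-1.    -0.017  0.001] y [-0.017  1.     0.004] z [-0.001  0.004 -1.   ] F [-2.6 13.1  8.8] w 0.0405 gf 8.9
wrist mark_of cam_knob [([0.501, -0.334, 0.108], 0.7)]
scene mark_of cam_knob [([0.501, -0.328, 0.111], 0.57)]
scene mark_of rail_handle [([0.427, 0.004, 0.079], 0.84)]
```

Request:
send_rows(steps=[0,0.025,0,0,0,0,-0.25,0,0,0,-0.25,0,0,0,-0.25,0,0.047,0.237,0,0,0.047,0.237,0,0,0.047,0.237,0,0,0.047,0.237,0,0,0.047,0.237,0,0,0.047,0.237,0,0,0.047,0.237,0,0,0,0,0,0], fingers=0.3)

```text
time: 41.65
tool_pos: [0.4281, -0.0018, 0.2504]
eef_rot: [-0.033, 3.141, 0.001]
force: [-0.1, -0.8, 0.2]
grip_width: 0.0555
gripper_force: 0.0
```

Request:
send_rows(steps=[0,0,0,0,0,0,0,0])

```text
time: 41.9
tool_pos: [0.4285, -0.0055, 0.25]
eef_rot: [0.022, -3.142, 0.001]
force: [-0.0, 0.3, -0.1]
grip_width: 0.0554
gripper_force: 0.0
```

Request:
send_rows(steps=[0,0.022,0.24,0,0,0,0.24,0,0,0,0.24,0,0,0,0.24,0,0,0,0.05,0,0,0,0,0,0,0,0,0])

```text
time: 42.78
tool_pos: [0.429, -0.0003, 0.0496]
eef_rot: [-0.024, 3.139, 0.0]
force: [-0.6, -0.4, -0.1]
grip_width: 0.0555
gripper_force: 0.0
```

Request:
send_rows(steps=[0,0,0,0,0,0,0,0,0,0,0,0,0,0,0,0,0,0,0,0,0,0,0,0], fingers=-1)

```text
time: 43.52
tool_pos: [0.4287, -0.0012, 0.0492]
eef_rot: [-0.023, 3.14, -0.002]
force: [0.2, -8.3, 21.7]
grip_width: 0.0251
gripper_force: 58.3
```

Request:
send_rows(steps=[-0.02,-0.004,0,0,-0.04,0,0,0,-0.06,0,0,0,-0.06,0,0,0,-0.06,0,0,0,-0.06,0,0,0,-0.06,0,0,0,-0.06,0,0,0,-0.06,0,0,0,-0.06,0,0,0,-0.04,0,0,0,0,0,0,0])

```text
time: 45.02
tool_pos: [0.5455, 0.0011, 0.0492]
eef_rot: [-0.025, 3.139, 0.0]
force: [-0.4, 1.3, 12.3]
grip_width: 0.0253
gripper_force: 58.9
```

Request:
send_rows(steps=[-0.04,0,0,0,-0.04,0,0,0,-0.03,0,0,0,-0.02,0,0,0,-0.015,0,0,0,0,0,0,0])

```text
time: 45.78
tool_pos: [0.5742, 0.0016, 0.0493]
eef_rot: [-0.026, 3.139, 0.0]
force: [0.8, 0.4, 10.1]
grip_width: 0.0249
gripper_force: 58.6
```

Request:
send_rows(steps=[-0.01,0,0,0,-0.01,0,0,0,0,0,0,0])

```text
time: 46.15
tool_pos: [0.578, 0.0017, 0.0492]
eef_rot: [-0.026, 3.139, 0.0]
force: [0.4, 1.8, 10.2]
grip_width: 0.0251
gripper_force: 58.7
```

Request:
send_rows(steps=[-0.008,0,0,0,-0.008,0,0,0,0,0,0,0])

```text
time: 46.52
tool_pos: [0.5787, 0.0017, 0.0492]
eef_rot: [0.026, -3.138, 0.0]
force: [-18.6, 2.6, 24.9]
grip_width: 0.0252
gripper_force: 60.8
```

The rail is on its home stop at 0.150 m of travel. I release and go back to the lever.

Request:
send_rows(steps=[0,0,0,0,0,0,0,0,0,0,0,0,0,0,0,0], fingers=0.3)

```text
time: 47.02
tool_pos: [0.5805, 0.0015, 0.0481]
eef_rot: [0.025, -3.141, 0.0]
force: [-0.1, 0.5, 0.7]
grip_width: 0.0552
gripper_force: 0.0
```

Request:
send_rows(steps=[0,0,-0.2,0,0,0,-0.25,0,0,0,-0.25,0,0,0,-0.25,0,0.061,-0.236,0,0,0.061,-0.236,0,0,0.061,-0.236,0,0,0.061,-0.236,0,0,0.061,-0.236,0,0,0.061,-0.236,0,0,0.061,-0.236,0,0,0,0,0,0], fingers=-0.05)

```text
time: 48.52
tool_pos: [0.4986, -0.3339, 0.2377]
eef_rot: [0.017, -3.14, 0.002]
force: [-0.1, 0.8, 0.5]
grip_width: 0.0407
gripper_force: 0.0
```

Request:
send_rows(steps=[0,0,0,0,0,0,0,0])

```text
time: 48.78
tool_pos: [0.5008, -0.3292, 0.2383]
eef_rot: [-0.027, 3.141, 0.0]
force: [0.3, 0.8, -0.5]
grip_width: 0.0408
gripper_force: 0.0
```

```bash
python3 - <<'E'
from h import *
st()
snap('wrist','w14.png'); marks('wrist',['cam_knob'])
snap('top','t14.png'); marks('top',['rail_handle'])
E
```

```text
t 48.77 tcp [ 0.5008 -0.3292  0.2383] x [-1.    -0.018 -0.   ] y [-0.018  1.     0.   ] z [ 0.  0. -1.] F [ 0.3  0.8 -0.5] w 0.0408 gf 0.0
wrist mark_of cam_knob [([0.5, -0.332, 0.11], 0.88), ([0.498, -0.273, 0.046], 0.62)]
top mark_of rail_handle [([0.579, 0.005, 0.082], 0.75)]
```

Request:
send_rows(steps=[0,-0.012,0.23,0,0,0,0.23,0,0,0,0.23,0,0,0,0,0])

```text
time: 49.48
tool_pos: [0.4994, -0.3317, 0.0981]
eef_rot: [0.026, -3.138, -0.004]
force: [0.2, 0.1, 1.4]
grip_width: 0.0406
gripper_force: 0.0
```

Request:
send_rows(steps=[0,0.06,-0.02,0,0,0.06,-0.02,0,0,0.06,-0.02,0,0,0.06,-0.02,0,0,0.06,-0.01,0,0,0.06,0.01,0,0,0.06,0.02,0,0,0.06,0.02,0,0,0.06,0.02,0,0,0.055,0.02,0,0,0.01,0,0,0,0,0,0])

```text
time: 50.98
tool_pos: [0.4983, -0.2119, 0.1004]
eef_rot: [0.025, -3.141, 0.002]
force: [-1.0, -5.5, 2.0]
grip_width: 0.0408
gripper_force: 3.3
```

Request:
send_rows(steps=[0,0.01,0,0,0,0,0,0])

```text
time: 51.22
tool_pos: [0.4983, -0.2112, 0.1005]
eef_rot: [-0.023, 3.141, -0.004]
force: [0.6, -14.1, 0.5]
grip_width: 0.0406
gripper_force: 6.6
```

Request:
send_rows(steps=[0,-0.035,0,0,0,0,-0.25,0,0,0,-0.25,0,0,0,-0.25,0,0.2,0,0,0,0.2,0,0,0,0,0,0,0,0,0,0,0])

```text
time: 52.22
tool_pos: [0.4191, -0.2175, 0.2503]
eef_rot: [-0.026, 3.141, 0.0]
force: [0.5, 0.2, -0.4]
grip_width: 0.0406
gripper_force: 0.0
```

```bash
python3 - <<'E'
from h import *
st()
snap('scene','s15.png'); marks('scene',['cam_knob','rail_handle','yoke3','dryer'])
a=snap('top','t15.png'); marks('top',['cam_knob','rail_handle','yoke3','bell','cup','oil','pad_slick','throat_key'])
snap('wrist','w15.png'); marks('wrist',['cam_knob'])
a=cv2.imread('pics/t15.png')[110:260,180:405]; b=cv2.imread('pics/s15.png')[80:350,180:450]
cv2.imwrite('pics/c15.png',np.hstack([cv2.resize(cv2.convertScaleAbs(x,alpha=1.3,beta=15),s) for x,s in ((a,(400,267)),(b,(400,400)))] if 0 else [cv2.copyMakeBorder(cv2.resize(cv2.convertScaleAbs(a,alpha=1.3,beta=15),(400,267)),0,133,0,0,cv2.BORDER_CONSTANT),cv2.resize(cv2.convertScaleAbs(b,alpha=1.3,beta=15),(400,400))]))
E
```

```text
t 52.23 tcp [ 0.4191 -0.2175  0.2503] x [-1.    -0.016 -0.   ] y [-0.016  1.     0.   ] z [ 0.  0. -1.] F [ 0.5  0.2 -0.4] w 0.0406 gf 0.0
scene mark_of cam_knob [([0.5, -0.221, 0.11], 0.68), ([0.503, -0.488, 0.001], 0.37)]
scene mark_of rail_handle [([0.579, 0.002, 0.081], 0.91)]
scene mark_of yoke3 [([0.619, 0.378, 0.0], 0.59)]
scene mark_of dryer [([0.551, 0.003, -0.002], 0.9)]
top mark_of cam_knob [([0.498, -0.221, 0.109], 0.66)]
top mark_of rail_handle [([0.389, -0.478, -0.001], 0.51), ([0.503, -0.486, -0.006], 0.32)]
top mark_of yoke3 [([0.621, 0.378, -0.001], 0.67), ([0.702, 0.081, 0.052], 0.42), ([0.706, -0.072, 0.05], 0.41)]
top mark_of bell [([0.387, -0.48, 0.004], 0.73)]
top mark_of cup [([0.501, -0.485, -0.006], 0.77), ([0.357, -0.111, -0.003], 0.64)]
top mark_of oil [([0.637, -0.463, 0.001], 0.67)]
top mark_of pad_slick []
top mark_of throat_key [([0.377, 0.124, -0.004], 0.52)]
wrist mark_of cam_knob [([0.498, -0.221, 0.109], 0.59)]
```

View pics/c15.png

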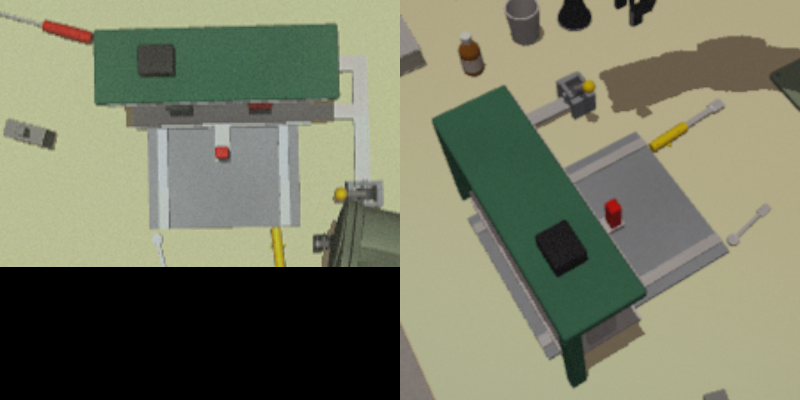

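The rail is home, with both yokes showing under the hood's front edge at (180,107) and (260,107). The lever is locked at (341,194) and the other things haven't moved.

```bash
python3 -c "
from cell import manip
print(manip.sign_off())"
```

```text
the job is handed in; nothing more can be done
None
```

The job is done and handed in at about 52 s: the red and grey yokes (the only ones present) hang on the bar, the rail is fully home and locked, and everything else is still where it was.

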